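# Hang the portafilter in the coffee grinder and hold its dial at the sprung third position

## Robot

A 7-joint arm with a two-finger parallel gripper is mounted at the origin on the work surface; the furniture and walls round the work are solid. World frame = base frame: x ahead of the robot, y to its left, z up, the work surface at z = 0. Lengths are in m, angles in degrees, forces in N, time in s.
With the tool pointing down it reaches from about 0.4 to 0.85 m from the base axis. Payload 6.9 kg.
Tool frame: the origin (TCP) lies between the finger pads; the fingertips stand 11 mm ahead of it and the grasp point (between the pads) lies 8 mm behind it; z points along the fingers, y is the line along which they close (so a half turn about z gives the same grasp; the last joint's range is limited). The gripper opens to 85 mm and grips with 20 to 120 N. Pads are 22 mm wide; open, the fingers measure 114 mm over their backs; the gripper's body (76 mm by 85 mm) begins 54 mm behind the grasp point. The pads swing forward as they close: fully open they stand 13 mm farther back than shut.
Start: joints at [-63.57, 29.078, -13.613, 85.955, 7.202, 65.827, -8.869], TCP at [0.218, 0.586, 0.242] pointing down, gripper open.
Joint ranges: [-176.47, 176.47], [-13.61, 117.27], [-81.72, 77.17], [0.22, 143.17], [-87.28, 267.28], [10, 112.55], [-165.47, 165.47]. Speed limits (degrees/s): [136.94, 136.94, 180, 180, 180, 180, 180].

## Interface

Orientations are given as [roll, pitch, yaw] about the fixed x, y, z axes, in that order (R = Rz(yaw) Ry(pitch) Rx(roll)).
In Python, from workcell import get_state, snapshot, job_done gives the robot as it stands.
- The arm moves only by the tool send_rows, never from a script. Its argument "steps" is a list of rows, each an object with "jaw": the closure, from -1 (fully open) to 1 (shut); "slide": the shift along the tool's x, y, z in normalised numbers (1 is 0.25 m), a list of three; "turn": the turn, a rotation vector about the tool's x, y, z in shares of 90 degrees (1.0 is 90 degrees), a list of three. A call has exactly 5 rows; each row is the pose to reach, as a shift and turn from the pose commanded when the call began, along the tool's axes at that moment; what a row does not reach only later rows make up. A row lasts 1/12 s, in which the tool goes at most 41.7 mm and 7.16 degrees, less where a joint would pass 70% of its speed; a pose out of reach is approached as far as the arm can. Shift and turn numbers lie between -1 and 1, and a call with a number outside is refused. A call with a gripper value outside its range is refused whole. The fingers move at their own pace and stop on an object; "grip_force" is the grip in N (left out, the last holds). Time passes only in rows, so rows that repeat a pose let the fingers close, or fill a call up. It gives the time, the measured TCP pose, the force, the opening and the grip force at its end, in the units of the state.
- get_state(): the state, without advancing time (a new reading comes with each control period).
- snapshot(name): name is "side" or "top" or "wrist"; returns a dict with "img" (420x560x3 uint8, red, green, blue), "fx", "fy", "cx", "cy" (pixels), "distortion" ([k1, k2, p1, p2, k3] as OpenCV has them; the pictures are not rectified), "xyz" and "rotation" of the camera in the world; the wrist camera has in their place "mount" (4x4, takes a point from camera to tool coordinates, whose origin is the TCP and whose axes are the flange's). Camera axes: x right, y down, z forward; pixel columns grow to the right and rows downward; lengths in m; the calibration is good to about 2 mm. A picture is of the moment at which its call begins: read the wrist's pose just before it. There is no depth.
- job_done(): hands the job in; it is judged then, once.
The state is a dict: "time_s": time; "joint_pos": joint angles; "qd": joint speeds; "joint_efforts": joint torques, N m; "position": TCP position; "tcp_rot": TCP orientation; "wrist_force": force on the tool from outside, world axes, zero at the start; "wrist_torque": the same for the moment, N m; "width": finger opening in m; "grip_force": force on a finger pad.
Only numpy, scipy, OpenCV 4.12 (cv2) and the standard library are available. Lean on these libraries where they do the work, as an engineer would, in place of code of your own. Each camera call takes 0.05 s, during which the arm holds its last target. There are 200 camera calls.

## Task

Lift the portafilter off its hook stand and hang it level in the coffee grinder's fork under the chute, fully down behind the fork's upturned tips, and let go of it. Only then turn the grinder's dial clockwise past its two clicks (single dose and double dose) to the sprung third position (grind while held) and keep it there: it falls back if let go, so finish with the gripper still on the dial, holding it in the third position. Leave the mug and the water glass standing where they are.

Things in the scene. Friction and masses are not known exactly. Their poses are not given: they have to be found in the camera images.
- portafilter: Espresso portafilter, 0.3 to 0.45 kg: steel filter head, dark wooden handle along its -x; z up. Origin: centre of the rim's underside. Rim 80 mm across, z 0 to 8 mm; body below it 58 mm across, 48 mm at z -26; twin spout 44 mm wide to z -43. Centre of mass about 10 mm from the origin towards the handle. Starts hanging level by its rim in the stand's hook, handle towards the robot.
- portafilter_grip (a point): On the centre line of the portafilter's handle, 95 mm along -x and 12 mm below its origin: pinch here from above across y. The handle is a straight bar with rounded edges, 24 mm wide (y), 26 mm high (z -25 to +1 from the origin), from x -58 to -166 mm; steel neck 16 mm thick between it and the head.
- stand_hook (a point): Where the portafilter's origin is while it hangs, 170 mm above the worktop; axes of the stand, the hook opens to -x. The hook is a U-shaped 4 mm steel fork: arms along x, 65 mm apart inside, 12 mm wide, ending 34 mm in front of this point in upturned tips 10 mm high. Upright plate 57 mm behind, top at 210 mm. Foot 150 x 125 x 20 mm with a steel tamper on it, top at 94 mm. Fixed.
- grinder: Coffee grinder, aluminium, fixed. Origin on the worktop under the fork's centre, x from its front inwards. Burr head over the fork (x > -17 mm, y -52 to 52, z 190 to 265), hopper to z 367, column behind (x > 48). Chute 25 to 36 mm thick on the fork's axis, lower end z 170. Lower motor housing on the robot's right: x -40 to 150, y -200 to -58, top z 128, dial on it. Base plate top z 24.
- grinder_fork (a point): Seat of the portafilter's origin in the grinder's fork, 125 mm above the worktop, 45 mm under the chute; axes of the grinder, the handle points to -x when seated. Fork like the stand's hook: arms 65 mm apart inside, ending 34 mm in front in upturned tips 8 mm high, closed 34 mm behind. Enter from the front (along +x) with the rim 12 to 20 mm above the fork, to clear the tips, then lower.
- dial_grip (a point): On the dial's upright axis, 154 mm above the worktop, at (0, -138) mm in the grinder's frame. The dial: black disc 56 mm across, its top at 138 mm, with a grip bar 52 mm long, 13 mm wide, top at 166 mm, to pinch from above. This frame turns with the dial: bar along x, white pointer end at -x. At the start the bar is parallel to the grinder's x, pointer to the front.
- dial (a joint): Dial angle, rad: 0 off (start), grows clockwise seen from above, stop at 1.25. Clicks at 0.4 (one mark) and 0.8 (two marks), where it stays by itself; up to 0.1 Nm to pass. Third position 1.2 (three marks), reached from 1.1 up: a spring that begins just past the second click pulls back with 0.14 to 0.25 Nm; let go, the dial falls back to the second click.
- mug: Stoneware mug, 82 mm across, 92 mm tall, with a loop handle; loose bystander. Origin under it.
- water_glass: Clear straight tumbler, 80 mm across, 91 mm tall, on a thin white tray to the left; loose bystander. Origin under it.
Things that resemble listed ones, but are neither listed nor needed, are in the scene too. Leave any purple or red look-alike of the portafilter alone.

How it is judged:
By the outcome, as a careful person would: the job done as asked, in the order asked, and still so for the second after the job is handed in, while the arm keeps its last pose, push and grip.
It also fails if it takes over 56 s, if anything falls off the work surface, if the arm or the gripper's body presses on something with over 40 N, if the wrist force passes 120 N, or if a joint passes its speed limit or range.

## Working session

There is one attempt and no reset: what is moved stays moved. The work goes in short steps, Python scripts to look and compute and a tool call to move; the robot and the scene stay as the last step left them, time stands still between calls to the robot, and variables do not carry over. Pictures are saved under pics/ and viewed, at most 13 in all, crops included, and the job is handed in when it is done.

Besides the shell and the picture viewer there is one more tool, called after "Call:" as name([rows], argument=value, ...), one row to a line, values as JSON. send_rows: Moves the arm, as the interface text tells. Its arguments: {"type":"object","properties":{"steps":{"type":"array","items":{"type":"object","properties":{"jaw":{"type":"number"},"slide":{"type":"array","items":{"type":"number"}},"turn":{"type":"array","items":{"type":"number"}}}}},"grip_force":{"type":"number"}},"required":["steps"]}

```bash
mkdir -p pics; ls; python3 - <<'E'
from workcell import get_state, snapshot
import cv2,pickle
s=get_state();print({k:s[k] for k in('time_s','position','tcp_rot','width','wrist_force')})
d={}
for n in('side','top','wrist'):
    d[n]=snapshot(n);cv2.imwrite(f'pics/{n}0.png',d[n]['img'][...,::-1])
    print(n,{k:v for k,v in d[n].items() if k!='img'})
pickle.dump(d,open('d0.pkl','wb'))
E
```

```text
pics
{'time_s': 0.0, 'position': array([0.21760516, 0.58538432, 0.2414163 ]), 'tcp_rot': array([-1.79898125e+02,  2.15575181e-03,  1.59616452e+02]), 'width': 0.08562559580956315, 'wrist_force': array([ 0.39387027,  0.02091109, -0.58745485])}
side {'fx': 475.16738056816513, 'fy': 475.16738056816513, 'cx': 282.9254339710562, 'cy': 209.51237262745576, 'distortion': array([-0.10027738,  0.        ,  0.        ,  0.        ,  0.        ]), 'xyz': array([ 0.22931021, -0.95420926,  1.01348725]), 'rotation': array([-1.30366608e+02,  9.94651875e-02, -1.32444231e+01])}
top {'fx': 450.47600769431335, 'fy': 450.47600769431335, 'cx': 281.8013548567197, 'cy': 221.36158083960504, 'distortion': array([-0.13319694,  0.        ,  0.        ,  0.        ,  0.        ]), 'xyz': array([-0.25604903,  0.21853488,  1.47881914]), 'rotation': array([-151.35995622,    0.43542781, -100.62532298])}
wrist {'fx': 374.2676679823553, 'fy': 374.2676679823553, 'cx': 278.79724757011434, 'cy': 203.69868821120633, 'distortion': array([-0.0415602,  0.       ,  0.       ,  0.       ,  0.       ]), 'mount': array([[-8.42508440e-04, -9.64974835e-01, -2.62341112e-01,
         6.65354047e-02],
       [ 9.99999353e-01, -6.12538928e-04, -9.58382933e-04,
         1.03884075e-03],
       [ 7.64121269e-04, -2.62341749e-01,  9.64974726e-01,
        -1.32995122e-01],
       [ 0.00000000e+00,  0.00000000e+00,  0.00000000e+00,
         1.00000000e+00]])}
```

View pics/side0.png

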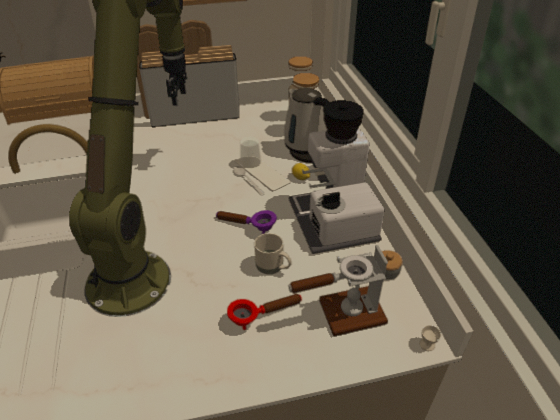

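View pics/top0.png

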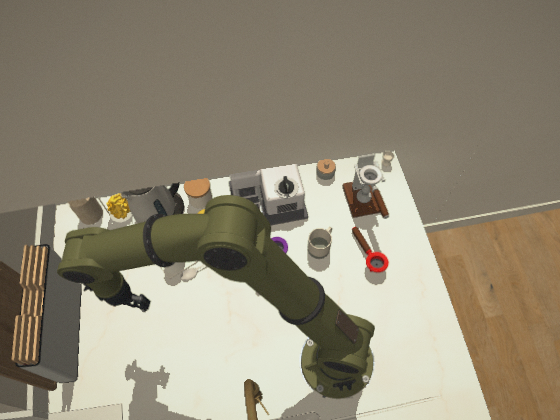

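The side view shows the portafilter head at (357,268) with its handle end near (293,284), the dial near (330,203) and the fork near (318,180). The top view shows the head at (370,176) and the dial at (286,185). I'll zoom in on both.

```bash
cat > h.py <<'E'
import numpy as np,cv2,pickle
from scipy.spatial.transform import Rotation as R
from workcell import get_state,snapshot
def pose(s):return R.from_euler('xyz',s['tcp_rot'],degrees=True).as_matrix(),np.array(s['position'])
def shot(n):
    s=get_state();c=snapshot(n)
    if 'mount' in c:
        A,p=pose(s);c['Rm']=A@c['mount'][:3,:3];c['xyz']=A@c['mount'][:3,3]+p
    else:c['Rm']=R.from_euler('xyz',c['rotation'],degrees=True).as_matrix()
    return c
def K(c):return np.array([[c['fx'],0,c['cx']],[0,c['fy'],c['cy']],[0,0,1]])
def fix(c):
    if 'Rm' not in c:c['Rm']=R.from_euler('xyz',c['rotation'],degrees=True).as_matrix()
    return c
def ray(c,uv):
    q=cv2.undistortPoints(np.array([[uv]],float),K(c),c['distortion'])[0,0]
    return c['Rm']@np.array([*q,1.])
def onz(c,uv,z):
    d=ray(c,uv);return c['xyz']+d*(z-c['xyz'][2])/d[2]
def proj(c,P):
    P=np.atleast_2d(np.asarray(P,float));T=c['Rm'].T
    return cv2.projectPoints(P,cv2.Rodrigues(T)[0],-T@c['xyz'],K(c),c['distortion'])[0][:,0]
def tri(c1,u1,c2,u2):
    d1,d2=ray(c1,u1),ray(c2,u2)
    t=np.linalg.lstsq(np.c_[d1,-d2],c2['xyz']-c1['xyz'],rcond=None)[0]
    a,b=c1['xyz']+d1*t[0],c2['xyz']+d2*t[1];return (a+b)/2,np.linalg.norm(a-b)
def crop(c,x,y,w,h,k,f):cv2.imwrite(f,cv2.resize(c['img'][y:y+h,x:x+w,::-1],None,fx=k,fy=k,interpolation=cv2.INTER_CUBIC))
E
python3 - <<'E'
from h import *
d=pickle.load(open('d0.pkl','rb'))
crop(d['side'],270,80,140,255,2,'pics/t1.png')
a=cv2.resize(d['side']['img'][90:340,270:410,::-1],None,fx=2.4,fy=2.4,interpolation=2)
b=cv2.resize(d['top']['img'][145:285,220:400,::-1],None,fx=2.5,fy=2.5,interpolation=2)
b=cv2.copyMakeBorder(b,0,600-b.shape[0],0,0,0)
cv2.imwrite('pics/z1.png',np.hstack([a[:600],b]))
E
```

```text
(no output)
```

View pics/z1.png

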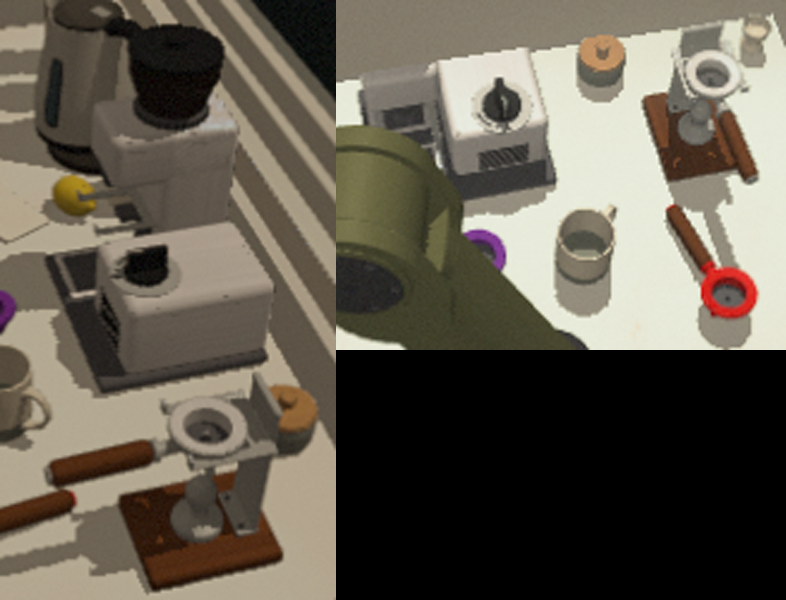

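The crops show the rim centre at side (356,268) and top (370.4,175). The handle runs to side (290,287.5) and top (386,215), and the dial bar is at top (287,186).

```bash
python3 - <<'E'
from h import *
d=pickle.load(open('d0.pkl','rb'));S,T=fix(d['side']),fix(d['top'])
np.set_printoptions(precision=4,suppress=True)
print('rim',tri(S,(356.2,267.9),T,(370.4,175)),onz(S,(356.2,267.9),.178),onz(T,(370.4,175),.178))
print('butt',tri(S,(290.5,287),T,(387,214)),onz(S,(290.5,287),.158))
print('front',onz(S,(334.6,277.5),.158),onz(T,(376,192),.158))
f=lambda x,y:(x/2.4+270,y/2.4+90)
g=lambda x,y:((x-336)/2.5+220,y/2.5+145)
print('dial',tri(S,f(147,262),T,g(503,100)),onz(T,g(503,100),.16))
print('barends T',onz(T,g(501,80),.166),onz(T,g(505,118),.166))
print('disc S',onz(S,f(145,273),.138),'T',onz(T,g(503,103),.138))
print('housing S top corners',[onz(S,f(*q),.128) for q in((98,255),(122,300),(268,275),(240,232))])
print('housing T top corners',[onz(T,g(*q),.128) for q in((440,65),(528,50),(545,135),(447,150))])
print('fork tips S',[onz(S,f(*q),.13) for q in((80,195),(97,232))])
E
```

```text
rim (array([ 0.5731, -0.2435,  0.1733]), np.float64(0.004538596709236137)) [ 0.5736 -0.2462  0.178 ] [ 0.5675 -0.2418  0.178 ]
butt (array([ 0.4105, -0.2571,  0.1664]), np.float64(0.001422527331337889)) [ 0.4116 -0.2506  0.158 ]
front [ 0.521  -0.2465  0.158 ] [ 0.5074 -0.2481  0.158 ]
dial (array([0.6053, 0.0502, 0.1458]), np.float64(0.005948589514747061)) [0.5926 0.0518 0.16  ]
barends T [0.6223 0.0489 0.166 ] [0.5592 0.0554 0.166 ]
disc S [0.6031 0.042  0.138 ] T [0.6018 0.0499 0.138 ]
housing S top corners [array([0.5612, 0.1002, 0.128 ]), array([0.5657, 0.0118, 0.128 ]), array([0.7525, 0.015 , 0.128 ]), array([0.7504, 0.1036, 0.128 ])]
housing T top corners [array([0.6906, 0.1264, 0.128 ]), array([ 0.6925, -0.0051,  0.128 ]), array([0.5445, 0.0009, 0.128 ]), array([0.5463, 0.1402, 0.128 ])]
fork tips S [array([0.5719, 0.2254, 0.13  ]), array([0.572, 0.143, 0.13 ])]
```

Careful with the scale: shifts go in shares of 0.25 m and turns go in shares of 90 degrees. That gives: -0.134 m / 0.25 = -0.536, -0.126 m / 0.25 = -0.504, -20.4 degrees / 90 = -0.2267.

Call:
send_rows([
  {"jaw": -1,"slide": [-0.108,-0.1,-0.064],"turn": [0,0,-0.0444]},
  {"jaw": -1,"slide": [-0.216,-0.2,-0.128],"turn": [0,0,-0.0889]},
  {"jaw": -1,"slide": [-0.32,-0.304,-0.192],"turn": [0,0,-0.1333]},
  {"jaw": -1,"slide": [-0.428,-0.4,-0.256],"turn": [0,0,-0.1778]},
  {"jaw": -1,"slide": [-0.536,-0.504,-0.32],"turn": [0,0,-0.2267]},
])

```text
time_s: 0.57
position: [0.2998, 0.4195, 0.3226]
tcp_rot: [-180.0, -0.0, -179.8]
wrist_force: [0.8, -0.1, -0.3]
width: 0.0855
grip_force: 0.0
```

Call:
send_rows([
  {"jaw": -1,"slide": [-0.056,-0.152,0],"turn": [0,0,0]},
  {"jaw": -1,"slide": [-0.112,-0.304,0],"turn": [0,0,0]},
  {"jaw": -1,"slide": [-0.168,-0.456,0],"turn": [0,0,0]},
  {"jaw": -1,"slide": [-0.224,-0.608,0],"turn": [0,0,0]},
  {"jaw": -1,"slide": [-0.28,-0.76,0],"turn": [0,0,0]},
])

```text
time_s: 0.98
position: [0.3696, 0.229, 0.3223]
tcp_rot: [180.0, 0.0, -180.0]
wrist_force: [1.2, 0.5, -0.9]
width: 0.0851
grip_force: 0.0
```

In the tool's units: -0.12 m / 0.25 = -0.48, -0.11 m / 0.25 = -0.44.

Call:
send_rows([
  {"jaw": -1,"slide": [-0.032,-0.08,0],"turn": [0,0,0]},
  {"jaw": -1,"slide": [-0.08,-0.2,0],"turn": [0,0,0]},
  {"jaw": -1,"slide": [-0.12,-0.36,0],"turn": [0,0,0]},
  {"jaw": -1,"slide": [-0.16,-0.44,0],"turn": [0,0,0]},
  {"jaw": -1,"slide": [-0.16,-0.48,0],"turn": [0,0,0]},
])

```text
time_s: 1.4
position: [0.4108, 0.1074, 0.3222]
tcp_rot: [-179.9, 0.0, 179.7]
wrist_force: [1.1, -0.4, -0.3]
width: 0.0858
grip_force: 0.0
```

```bash
python3 - <<'E'
from h import *
c=shot('wrist');pickle.dump(c,open('w1.pkl','wb'));cv2.imwrite('pics/w1.png',c['img'][...,::-1])
s=get_state();print(s['position'],s['tcp_rot'],s['joint_pos'])
E
```

```text
[0.40994496 0.10721091 0.32213839] [-1.79915414e+02 -1.57599396e-02  1.79705283e+02] [-13.78028765   7.0615557   -4.88421135 105.58873638   0.73064643
  67.4190853   70.79662407]
```

View pics/w1.png

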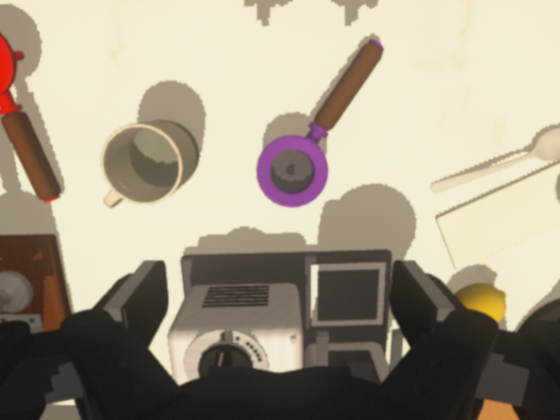

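The wrist view shows the base plate's front edge from (184,257) to (389,250), the dial disc near (226,360), and the mug at (150,165). Next I'm moving over to the portafilter.

In the tool's units: -0.175 m / 0.25 = -0.7, -0.135 m / 0.25 = -0.54.

Call:
send_rows([
  {"jaw": -1,"slide": [0,-0.08,0],"turn": [0,0,0]},
  {"jaw": -1,"slide": [0,-0.22,0],"turn": [0,0,0]},
  {"jaw": -1,"slide": [0,-0.38,0],"turn": [0,0,0]},
  {"jaw": -1,"slide": [0,-0.54,0],"turn": [0,0,0]},
  {"jaw": -1,"slide": [-0.04,-0.7,0],"turn": [0,0,0]},
])

```text
time_s: 1.87
position: [0.4181, -0.0638, 0.3225]
tcp_rot: [180.0, -0.0, -179.8]
wrist_force: [0.5, 0.7, -0.6]
width: 0.0854
grip_force: 0.0
```

In the tool's units: -0.177 m / 0.25 = -0.708, -0.15 m / 0.25 = -0.6.

Call:
send_rows([
  {"jaw": -1,"slide": [0,-0.16,0.04],"turn": [0,0,0]},
  {"jaw": -1,"slide": [-0.04,-0.32,0.08],"turn": [0,0,0]},
  {"jaw": -1,"slide": [-0.08,-0.48,0.12],"turn": [0,0,0]},
  {"jaw": -1,"slide": [-0.12,-0.6,0.14],"turn": [0,0,0]},
  {"jaw": -1,"slide": [-0.16,-0.708,0.16],"turn": [0,0,0]},
])

```text
time_s: 2.28
position: [0.4602, -0.2418, 0.2815]
tcp_rot: [180.0, -0.0, -180.0]
wrist_force: [-0.1, 0.1, -0.1]
width: 0.0852
grip_force: 0.0
```

```bash
python3 - <<'E'
from h import *
s=get_state();print(s['position'],s['tcp_rot'],s['joint_pos'])
c=shot('wrist');pickle.dump(c,open('w2.pkl','wb'))
t=shot('top');pickle.dump(t,open('t2.pkl','wb'));S=shot('side');pickle.dump(S,open('s2.pkl','wb'))
b=cv2.resize(t['img'][140:220,215:315,::-1],None,fx=4,fy=4,interpolation=2)
a=cv2.resize(S['img'][150:260,280:390,::-1],None,fx=2.5,fy=2.5,interpolation=2)
w=cv2.resize(c['img'][...,::-1],(400,300))
o=np.zeros((600,800,3),np.uint8);o[:320,:400]=b;o[:275,410:685]=a;o[300:,400:]=w;cv2.imwrite('pics/m2.png',o)
E
```

```text
[ 0.46016005 -0.24177018  0.28151251] [ 1.79965316e+02 -2.84661044e-02 -1.79974999e+02] [ 17.17449602  17.90403678  10.84163917  98.07235038  -3.69546853
  64.41111773 119.12798615]
```

View pics/m2.png

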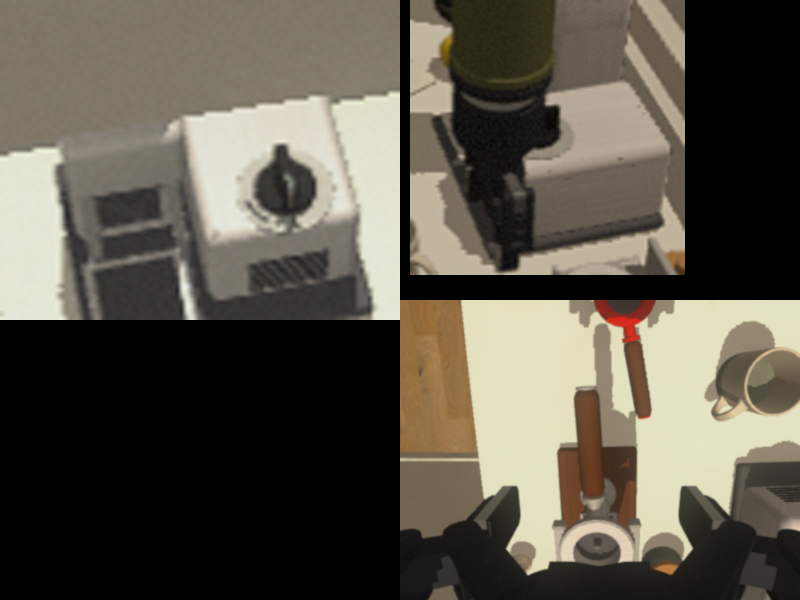

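The wrist panel shows the handle running from about (586,390) to (593,495), with the head at (597,543). I'll measure the handle axis and the dial.

```bash
python3 - <<'E'
from h import *
np.set_printoptions(precision=4,suppress=True)
c=pickle.load(open('w2.pkl','rb'));im=c['img']
hsv=cv2.cvtColor(im,cv2.COLOR_RGB2HSV)
m=((hsv[...,0]<15)&(hsv[...,1]>110)&(hsv[...,2]>25)&(hsv[...,2]<130))
m[:, :235]=0;m[:,300:]=0;m[:125]=0;m[200:]=0   # above the stand's foot
ys,xs=np.nonzero(m);L=[]
for v in range(130,200,5):
    r=np.nonzero(m[v])[0]
    if len(r):L.append(((r.min()+r.max())/2,v,r.max()-r.min()+1))
print(L)
P=np.array([onz(c,(u,v),.157) for u,v,_ in L])
k=np.polyfit(P[:,0],P[:,1],1);print('yaw',np.degrees(np.arctan(k[0])),'y at .476',np.polyval(k,.476))
print('butt',onz(c,(262,125),.158), 'rim circle edges', )
# rim: circle centre from left/right edges
f=lambda x,y:((x-400)*1.4,(y-300)*1.4)
print('neck start',onz(c,f(593,495),.158),'rim L/R',onz(c,f(560,543),.178),onz(c,f(634,543),.178),'rim front',onz(c,f(597,519),.178))
T=pickle.load(open('t2.pkl','rb'))
g=lambda x,y:(x/4+215,y/4+140)
h2=cv2.cvtColor(T['img'],cv2.COLOR_RGB2GRAY)[165:205,270:305]
print('disc',onz(T,g(284,187),.138),'plate ring',onz(T,g(285,190),.129))
print('bar', onz(T,g(279,147),.166),onz(T,g(289,205),.166))
print('housing edge R',onz(T,g(330,100),.128),onz(T,g(354,228),.128),'front',onz(T,g(208,246),.128))
w=pickle.load(open('w1.pkl','rb'))
a,b=onz(w,(186,257),.024),onz(w,(387,251),.024);print('base',a,b,'yaw',np.degrees(np.arctan2(-(b-a)[0],(b-a)[1])))
print('inner',onz(w,(312,265),.024),onz(w,(384,262),.024), 'house',onz(w,(172,340),.128),onz(w,(302,330),.128))
print('disc w1',onz(w,(226,358),.138))
E
```

```text
[(np.float64(262.5), 130, np.int64(24)), (np.float64(261.0), 135, np.int64(31)), (np.float64(261.5), 140, np.int64(32)), (np.float64(261.5), 145, np.int64(32)), (np.float64(262.0), 150, np.int64(33)), (np.float64(262.5), 155, np.int64(32)), (np.float64(262.5), 160, np.int64(32)), (np.float64(263.0), 165, np.int64(33)), (np.float64(263.5), 170, np.int64(32)), (np.float64(263.5), 175, np.int64(32)), (np.float64(264.5), 180, np.int64(32)), (np.float64(264.5), 185, np.int64(32)), (np.float64(264.5), 190, np.int64(32)), (np.float64(265.5), 195, np.int64(32))]
yaw 2.7982325893687867 y at .476 -0.24974914484847852
butt [ 0.4087 -0.2522  0.158 ] rim circle edges
neck start [ 0.5174 -0.2473  0.158 ] rim L/R [ 0.5617 -0.281   0.178 ] [ 0.5617 -0.2052  0.178 ] rim front [ 0.5339 -0.243   0.178 ]
disc [0.6001 0.0532 0.138 ] plate ring [0.6025 0.0518 0.129 ]
bar [0.6241 0.053  0.166 ] [0.5632 0.0559 0.166 ]
housing edge R [ 0.692  -0.0076  0.128 ] [ 0.5526 -0.0005  0.128 ] front [0.5586 0.1289 0.128 ]
base [ 0.5302 -0.0088  0.024 ] [0.5234 0.2413 0.024 ] yaw 1.546261460918329
inner [0.5416 0.1484 0.024 ] [0.5382 0.2386 0.024 ] house [ 0.5766 -0.0016  0.128 ] [0.565  0.1303 0.128 ]
disc w1 [0.5903 0.0541 0.138 ]
```

In the tool's units: 0.1315 m / 0.25 = 0.526, -0.0195 m / 0.25 = -0.078, -2.8 degrees / 90 = -0.0311.

Call:
send_rows([
  {"jaw": -1,"slide": [-0.04,-0.016,0.08],"turn": [0,0,-0.0156]},
  {"jaw": -1,"slide": [-0.078,-0.032,0.22],"turn": [0,0,-0.0311]},
  {"jaw": -1,"slide": [-0.078,-0.032,0.36],"turn": [0,0,-0.0311]},
  {"jaw": -1,"slide": [-0.078,-0.032,0.48],"turn": [0,0,-0.0311]},
  {"jaw": -1,"slide": [-0.078,-0.032,0.526],"turn": [0,0,-0.0311]},
])

```text
time_s: 2.85
position: [0.4779, -0.2449, 0.1471]
tcp_rot: [179.8, -0.3, -177.0]
wrist_force: [-0.4, 0.4, 0.6]
width: 0.0853
grip_force: 0.0
```

Call:
send_rows([
  {"jaw": 0.3,"slide": [0,0,0],"turn": [0,0,0]},
  {"jaw": 1,"slide": [0,0,0],"turn": [0,0,0]},
  {"jaw": 1,"slide": [0,0,0],"turn": [0,0,0]},
  {"jaw": 1,"slide": [0,0,0],"turn": [0,0,0]},
  {"jaw": 1,"slide": [0,0,0],"turn": [0,0,0]},
], grip_force=90)

```text
time_s: 3.27
position: [0.4799, -0.2489, 0.1522]
tcp_rot: [-179.9, 0.1, -177.2]
wrist_force: [-1.4, -1.3, -0.4]
width: 0.0253
grip_force: 0.6
```

Call:
send_rows([
  {"jaw": 1,"slide": [0,0,0],"turn": [0,0,0]},
  {"jaw": 1,"slide": [0,0,0],"turn": [0,0,0]},
  {"jaw": 1,"slide": [0,0,-0.012],"turn": [0,0,0]},
  {"jaw": 1,"slide": [0,0,-0.032],"turn": [0,0,0]},
  {"jaw": 1,"slide": [0,0,-0.06],"turn": [0,0,0]},
])

```text
time_s: 3.68
position: [0.4779, -0.2486, 0.1652]
tcp_rot: [179.9, -0.2, -177.2]
wrist_force: [0.1, 0.4, -3.8]
width: 0.0225
grip_force: 88.4
```

In the tool's units: -0.08 m / 0.25 = -0.32, -0.065 m / 0.25 = -0.26.

Call:
send_rows([
  {"jaw": 1,"slide": [0,0,-0.04],"turn": [0,0,0]},
  {"jaw": 1,"slide": [0,0,-0.1],"turn": [0,0,0]},
  {"jaw": 1,"slide": [0,0,-0.18],"turn": [0,0,0]},
  {"jaw": 1,"slide": [0,0,-0.26],"turn": [0,0,0]},
  {"jaw": 1,"slide": [0,0,-0.32],"turn": [0,0,0]},
])

```text
time_s: 4.1
position: [0.479, -0.2492, 0.248]
tcp_rot: [-180.0, 0.0, -177.2]
wrist_force: [1.2, -0.1, -3.2]
width: 0.0226
grip_force: 88.3
```

In the tool's units: 0.153 m / 0.25 = 0.612, 0.113 m / 0.25 = 0.452, 2.8 degrees / 90 = 0.0311.

Call:
send_rows([
  {"jaw": 1,"slide": [0.08,0.06,0],"turn": [0,0,0.0056]},
  {"jaw": 1,"slide": [0.16,0.16,0],"turn": [0,0,0.0111]},
  {"jaw": 1,"slide": [0.22,0.3,0],"turn": [0,0,0.0178]},
  {"jaw": 1,"slide": [0.248,0.452,0],"turn": [0,0,0.0244]},
  {"jaw": 1,"slide": [0.248,0.612,0],"turn": [0,0,0.0311]},
])

```text
time_s: 4.52
position: [0.4071, -0.0989, 0.2464]
tcp_rot: [-180.0, -0.0, 179.8]
wrist_force: [0.6, 0.6, -2.5]
width: 0.0228
grip_force: 88.6
```

In the tool's units: 0.185 m / 0.25 = 0.74, 0.15 m / 0.25 = 0.6.

Call:
send_rows([
  {"jaw": 1,"slide": [0,0.152,0],"turn": [0,0,0]},
  {"jaw": 1,"slide": [0,0.304,0],"turn": [0,0,0]},
  {"jaw": 1,"slide": [0,0.456,0],"turn": [0,0,0]},
  {"jaw": 1,"slide": [0,0.6,0],"turn": [0,0,0]},
  {"jaw": 1,"slide": [0,0.74,0],"turn": [0,0,0]},
])

```text
time_s: 4.93
position: [0.409, 0.0877, 0.2466]
tcp_rot: [180.0, 0.0, -180.0]
wrist_force: [0.6, -0.1, -3.8]
width: 0.0226
grip_force: 88.6
```

In the tool's units: 0.09 m / 0.25 = 0.36, 0.083 m / 0.25 = 0.332.

Call:
send_rows([
  {"jaw": 1,"slide": [0,0.12,0],"turn": [0,0,0]},
  {"jaw": 1,"slide": [0,0.232,0],"turn": [0,0,0]},
  {"jaw": 1,"slide": [0,0.332,0],"turn": [0,0,0]},
  {"jaw": 1,"slide": [0,0.36,0],"turn": [0,0,0]},
  {"jaw": 1,"slide": [0,0.36,0],"turn": [0,0,0]},
])

```text
time_s: 5.35
position: [0.4092, 0.178, 0.2462]
tcp_rot: [180.0, -0.0, -179.8]
wrist_force: [-0.4, -0.8, -4.2]
width: 0.0229
grip_force: 88.8
```

```bash
python3 - <<'E'
from h import *
s=get_state();print(s['position'],s['tcp_rot'],s['joint_pos'])
c=shot('wrist');t=shot('top');S=shot('side');pickle.dump([c,t,S],open('d3.pkl','wb'))
a=cv2.resize(S['img'][125:255,260:390,::-1],None,fx=3,fy=3,interpolation=2)
w=cv2.resize(c['img'][...,::-1],(400,300))
b=cv2.resize(t['img'][140:220,215:315,::-1],None,fx=4,fy=4,interpolation=2)[:300]
o=np.zeros((600,800,3),np.uint8);o[:390,400:790]=a;o[300:,:400]=w;o[:300,:400]=b;cv2.imwrite('pics/m3.png',o)
E
```

```text
[0.40921163 0.17804641 0.24620396] [ 1.79957209e+02 -7.12893432e-05 -1.79766235e+02] [-23.66735083  12.84598513  -3.69361883 111.02234448   0.9423317
  56.14166863  62.44022206]
```

View pics/m3.png

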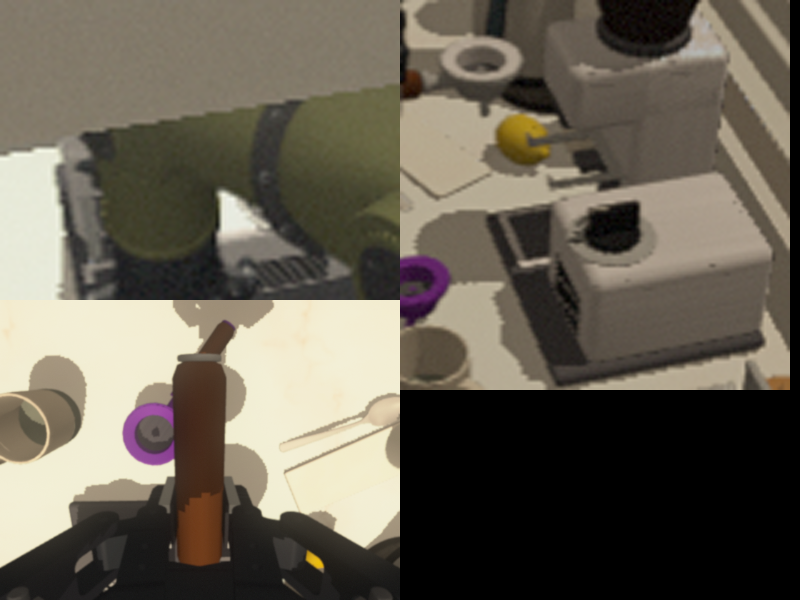

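The side panel shows the fork's far tip at about (527,140), its near tip at (549,180), the dial bar at (612,222) and the held head at (480,60). I'll refine the grinder yaw and the fork position from the edges.

```bash
python3 - <<'E'
from h import *
np.set_printoptions(precision=4,suppress=True)
c,t,S=pickle.load(open('d3.pkl','rb'));w=pickle.load(open('w1.pkl','rb'));T=pickle.load(open('t2.pkl','rb'))
def edge(c,pts,z,axis,win=6,sign=0):
    """strongest gradient near the line pts, sampled across it; axis 0: scan rows, 1: scan cols"""
    g=cv2.GaussianBlur(cv2.cvtColor(c['img'],cv2.COLOR_RGB2GRAY).astype(float),(3,3),0)
    (u0,v0),(u1,v1)=pts;o=[]
    for a in np.linspace(0,1,40):
        u,v=u0+a*(u1-u0),v0+a*(v1-v0)
        if axis==0: col=g[int(v)-win:int(v)+win+1,int(round(u))];d=np.abs(np.diff(col));k=(d**2@np.arange(len(d)))/(d**2).sum()+.5;o.append((round(u),int(v)-win+k))
        else: row=g[int(round(v)),int(u)-win:int(u)+win+1];d=np.abs(np.diff(row));k=(d**2@np.arange(len(d)))/(d**2).sum()+.5;o.append((int(u)-win+k,round(v)))
    return np.array([onz(c,q,z) for q in o])
P=edge(w,((195,256),(300,252)),.024,0);k=np.polyfit(P[:,1],P[:,0],1);r=P[:,0]-np.polyval(k,P[:,1]);print('w1 base front yaw',-np.degrees(np.arctan(k[0])),'x at y.19',np.polyval(k,.19),r.std())
f=lambda x,y:((x-400)/3+260,y/3+125)
P=edge(S,(f(494,222),f(552,368)),.024,1,4);k=np.polyfit(P[:,1],P[:,0],1);r=P[:,0]-np.polyval(k,P[:,1]);print('side base front yaw',-np.degrees(np.arctan(k[0])),'x at y.19',np.polyval(k,.19),r.std())
P=edge(S,(f(600,362),f(750,338)),.024,0,3);k=np.polyfit(P[:,0],P[:,1],1);r=P[:,1]-np.polyval(k,P[:,0]);print('side base right yaw',np.degrees(np.arctan(k[0])),r.std(),np.polyval(k,.6))
g=lambda x,y:(x/4+215,y/4+140)
P=edge(T,(g(333,120),g(352,220)),.128,1,3);k=np.polyfit(P[:,0],P[:,1],1);r=P[:,1]-np.polyval(k,P[:,0]);print('top housing right yaw',np.degrees(np.arctan(k[0])),r.std(),np.polyval(k,.6))
a,b=onz(S,f(527,140),.132),onz(S,f(549,180),.132);print('tips',a,b,(a+b)/2)
print('rim held',onz(S,f(480,58),.2462+.028))
cv2.imwrite('pics/z3.png',np.hstack([cv2.resize(S['img'][155:215,290:340,::-1],None,fx=8,fy=8,interpolation=2),cv2.resize(S['img'][125:185,268:318,::-1],None,fx=8,fy=8,interpolation=2)]))
E
```

```text
w1 base front yaw 1.3462151417884411 x at y.19 0.5219358257126813 8.977898171724497e-05
side base front yaw -0.7618458187664696 x at y.19 0.5299694208597803 0.002159726863879293
side base right yaw 1.4437190780234705 0.0015315561801926925 -0.012085336844946936
top housing right yaw -0.25162485183242206 0.001310101562292991 -0.0037768555384888186
tips [0.5675 0.2212 0.132 ] [0.5712 0.1491 0.132 ] [0.5693 0.1852 0.132 ]
rim held [0.504  0.1714 0.2742]
```

View pics/z3.png

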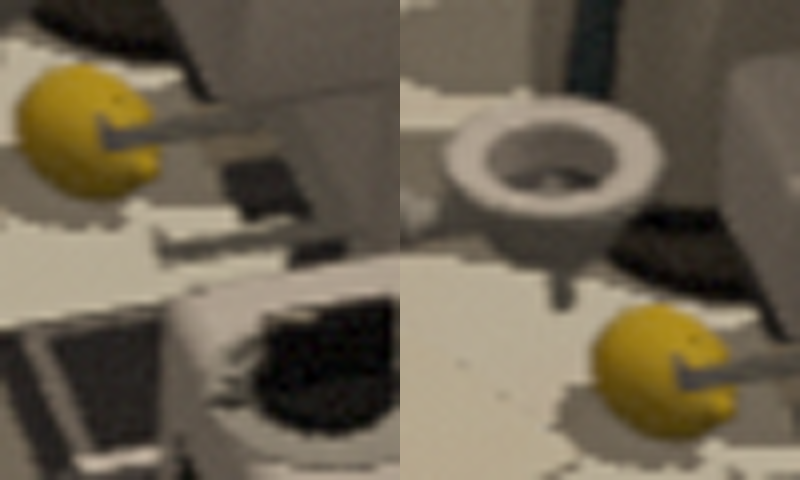

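The fork tips are visible in the side zoom, the far one at about (302.9,171.5) and the near one at (309.9,185.9). They also appear in the earlier wrist image near (318,340) and (395,340), so I'll zoom in there for a second view.

```bash
python3 - <<'E'
from h import *
w=pickle.load(open('w1.pkl','rb'))
cv2.imwrite('pics/z4.png',cv2.resize(cv2.convertScaleAbs(w['img'][240:390,180:410,::-1],alpha=1.6),(782,510),interpolation=2))
E
```

```text
(no output)
```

View pics/z4.png

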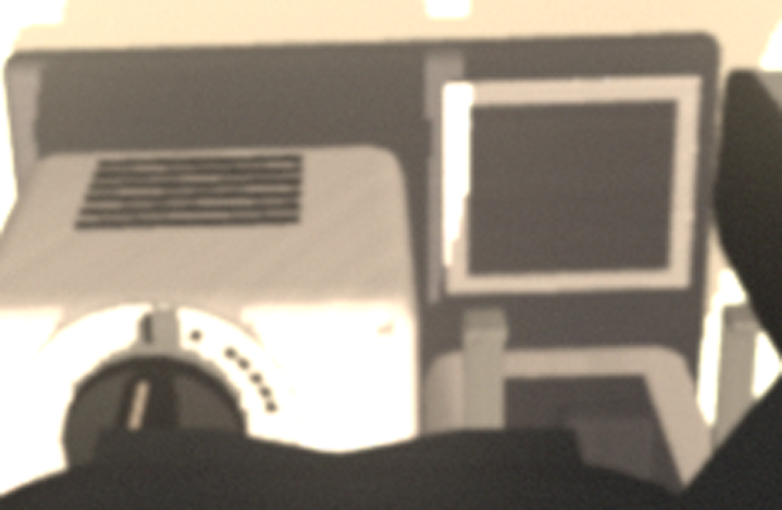

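```bash
python3 - <<'E'
from h import *
np.set_printoptions(precision=4,suppress=True)
w=pickle.load(open('w1.pkl','rb'));c,t,S=pickle.load(open('d3.pkl','rb'));T=pickle.load(open('t2.pkl','rb'))
f=lambda x,y:(180+x/3.4-.5+.15,240+y/3.4-.35)
for n,p,z in(('nearL',(463,310),.121),('nearR',(508,310),.121),('farL',(723,308),.121),('nearLt',(464,335),.133),('nearRt',(506,335),.133)):print(n,onz(w,f(*p),z))
print('disc edges L/R',onz(w,f(63,425),.138),onz(w,f(245,415),.138),'disc front',onz(w,f(155,355),.138))
print('rim held z.270',onz(S,(287.2,144.3),.270),onz(S,(287.2,144.3),.2675))
print('base corners',onz(w,f(440,88),.024))
for z in(.121,.125,.133):print('side near/far tip',z,onz(S,(309.9,185.9),z),onz(S,(302.9,171.5),z))
E
```

```text
nearL [0.5708 0.1449 0.121 ]
nearR [0.5709 0.1585 0.121 ]
farL [0.571  0.2236 0.121 ]
nearLt [0.5711 0.1441 0.133 ]
nearRt [0.5712 0.1564 0.133 ]
disc edges L/R [0.5983 0.0257 0.138 ] [0.5947 0.0797 0.138 ] disc front [0.574  0.0542 0.138 ]
rim held z.270 [0.5071 0.1776 0.27  ] [0.508  0.1814 0.2675]
base corners [0.5423 0.1448 0.024 ]
side near/far tip 0.121 [0.575  0.1583 0.121 ] [0.5737 0.2364 0.121 ]
side near/far tip 0.125 [0.5734 0.1533 0.125 ] [0.5721 0.231  0.125 ]
side near/far tip 0.133 [0.5703 0.1433 0.133 ] [0.5691 0.2204 0.133 ]
```

In the tool's units: 0.125 m / 0.25 = 0.5, 0.05 m / 0.25 = 0.2, -1 degrees / 90 = -0.0111.

Call:
send_rows([
  {"jaw": 1,"slide": [0,0.016,0.08],"turn": [0,0,-0.0056]},
  {"jaw": 1,"slide": [0,0.032,0.2],"turn": [0,0,-0.0111]},
  {"jaw": 1,"slide": [0,0.032,0.34],"turn": [0,0,-0.0111]},
  {"jaw": 1,"slide": [0,0.032,0.46],"turn": [0,0,-0.0111]},
  {"jaw": 1,"slide": [0,0.032,0.5],"turn": [0,0,-0.0111]},
])

```text
time_s: 5.92
position: [0.408, 0.1811, 0.1176]
tcp_rot: [-179.8, -0.3, -179.1]
wrist_force: [-1.7, -0.8, -3.8]
width: 0.0225
grip_force: 89.2
```

In the tool's units: -0.025 m / 0.25 = -0.1, -0.02 m / 0.25 = -0.08.

Call:
send_rows([
  {"jaw": 1,"slide": [-0.04,0,0],"turn": [0,0,0]},
  {"jaw": 1,"slide": [-0.08,0,0],"turn": [0,0,0]},
  {"jaw": 1,"slide": [-0.1,0,0],"turn": [0,0,0]},
  {"jaw": 1,"slide": [-0.1,0,0],"turn": [0,0,0]},
  {"jaw": 1,"slide": [-0.1,0,0],"turn": [0,0,0]},
])

```text
time_s: 6.33
position: [0.4357, 0.1841, 0.1217]
tcp_rot: [180.0, 0.1, -179.1]
wrist_force: [0.3, -0.1, -4.0]
width: 0.0226
grip_force: 89.2
```

```bash
python3 - <<'E'
from h import *
s=get_state();print(s['position'],s['tcp_rot'],s['wrist_force'])
S=shot('side');pickle.dump(S,open('s4.pkl','wb'))
cv2.imwrite('pics/z5.png',cv2.resize(S['img'][150:225,255:345,::-1],None,fx=8,fy=8,interpolation=2))
E
```

```text
[0.43574158 0.18413108 0.12174313] [ 1.79960098e+02  1.08365033e-01 -1.79062969e+02] [ 0.34848645 -0.05835193 -4.03884598]
```

View pics/z5.png

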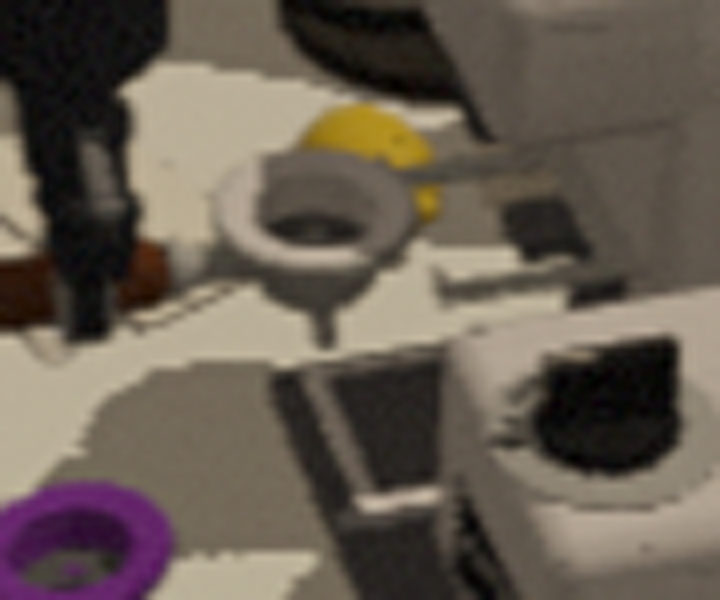

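The view shows the rim spanning x 215–420 and y 148–272 in the zoom, just in front of the fork, with the near tip at (443,272). I'll check its lateral alignment in this view.

```bash
python3 - <<'E'
from h import *
S=pickle.load(open('s4.pkl','rb'))
f=lambda x,y:(255+x/8-.44,150+y/8-.44)
print('rim',onz(S,f(317.5,210),.1457),'neck axis',onz(S,f(190,255),.1417-.008), 'near tip',onz(S,f(443,285),.127))
for y in(.184,.190,.194):
    p=proj(S,[[.569,y-.0385,.127],[.569,y+.0385,.127],[.569,y-.0445,.133],[.569,y+.0325,.133],[.600,y-.0445,.125],[.6,y-.0325,.125]]);print(y,((p-[255,150]+.44)*8).round(0).tolist())
E
```

```text
rim [0.53233057 0.18769359 0.1457    ] neck axis [0.48166552 0.18655812 0.1337    ] near tip [0.5737082  0.15423434 0.127     ]
0.184 [[437.0, 300.0], [385.0, 185.0], [442.0, 297.0], [389.0, 181.0], [520.0, 302.0], [511.0, 284.0]]
0.19 [[433.0, 291.0], [381.0, 176.0], [438.0, 288.0], [385.0, 172.0], [515.0, 293.0], [506.0, 275.0]]
0.194 [[430.0, 285.0], [378.0, 170.0], [435.0, 282.0], [383.0, 167.0], [512.0, 287.0], [503.0, 268.0]]
```

In the tool's units: -0.04 m / 0.25 = -0.16, -0.003 m / 0.25 = -0.012, -0.3 degrees / 90 = -0.0033.

Call:
send_rows([
  {"jaw": 1,"slide": [-0.012,0.012,0],"turn": [0,0,-0.0033]},
  {"jaw": 1,"slide": [-0.04,0.012,0],"turn": [0,0,-0.0033]},
  {"jaw": 1,"slide": [-0.08,0.012,0],"turn": [0,0,-0.0033]},
  {"jaw": 1,"slide": [-0.12,0.012,0],"turn": [0,0,-0.0033]},
  {"jaw": 1,"slide": [-0.16,0.012,0],"turn": [0,0,-0.0033]},
])

```text
time_s: 6.8
position: [0.476, 0.1881, 0.1209]
tcp_rot: [180.0, 0.0, -178.7]
wrist_force: [0.3, 0.1, -3.7]
width: 0.0225
grip_force: 89.2
```

In the tool's units: -0.032 m / 0.25 = -0.128, -0.03 m / 0.25 = -0.12.

Call:
send_rows([
  {"jaw": 1,"slide": [-0.032,0,0],"turn": [0,0,0]},
  {"jaw": 1,"slide": [-0.064,0,0],"turn": [0,0,0]},
  {"jaw": 1,"slide": [-0.096,0,0],"turn": [0,0,0]},
  {"jaw": 1,"slide": [-0.12,0,0],"turn": [0,0,0]},
  {"jaw": 1,"slide": [-0.128,0,0],"turn": [0,0,0]},
])

```text
time_s: 7.22
position: [0.5077, 0.1887, 0.1206]
tcp_rot: [180.0, 0.0, -178.7]
wrist_force: [0.9, -0.1, -4.2]
width: 0.0224
grip_force: 89.2
```

```bash
python3 - <<'E'
from h import *
s=get_state();print(s['position'],s['tcp_rot'],s['wrist_force'],s['wrist_torque'])
E
```

```text
[0.50771899 0.18867041 0.1206421 ] [ 1.79997691e+02  2.78392201e-02 -1.78717770e+02] [ 0.94672053 -0.12963803 -4.18975262] [-0.0221963   0.32271347  0.00113479]
```

In the tool's units: 0.012 m / 0.25 = 0.048, 0.011 m / 0.25 = 0.044.

Call:
send_rows([
  {"jaw": 1,"slide": [0,0,0.012],"turn": [0,0,0]},
  {"jaw": 1,"slide": [0,0,0.024],"turn": [0,0,0]},
  {"jaw": 1,"slide": [0,0,0.036],"turn": [0,0,0]},
  {"jaw": 1,"slide": [0,0,0.044],"turn": [0,0,0]},
  {"jaw": 1,"slide": [0,0,0.048],"turn": [0,0,0]},
])

```text
time_s: 7.63
position: [0.5059, 0.1887, 0.1083]
tcp_rot: [-180.0, -0.1, -178.7]
wrist_force: [-1.0, 0.1, -3.4]
width: 0.0224
grip_force: 89.2
```

In the tool's units: 0.0035 m / 0.25 = 0.014, 0.003 m / 0.25 = 0.012.

Call:
send_rows([
  {"jaw": 1,"slide": [0,0,0.004],"turn": [0,0,0]},
  {"jaw": 1,"slide": [0,0,0.008],"turn": [0,0,0]},
  {"jaw": 1,"slide": [0,0,0.012],"turn": [0,0,0]},
  {"jaw": 1,"slide": [0,0,0.014],"turn": [0,0,0]},
  {"jaw": 1,"slide": [0,0,0.014],"turn": [0,0,0]},
])

```text
time_s: 8.05
position: [0.5065, 0.1888, 0.1065]
tcp_rot: [180.0, 0.1, -178.7]
wrist_force: [-6.8, -1.9, 10.8]
width: 0.0229
grip_force: 91.3
```

```bash
python3 - <<'E'
from h import *
s=get_state();print(s['position'],s['tcp_rot'],s['wrist_force'],s['wrist_torque'],s['joint_pos'])
S=shot('side');pickle.dump(S,open('s5.pkl','wb'))
cv2.imwrite('pics/z6.png',cv2.resize(S['img'][150:225,265:355,::-1],None,fx=8,fy=8,interpolation=2))
E
```

```text
[0.5065121  0.18883582 0.1065239 ] [ 1.79979755e+02  6.47944361e-02 -1.78679929e+02] [-6.84325344 -1.85010573 10.81622863] [-0.30413282  0.46800754 -0.04877578] [-20.66442043  30.10572265  -3.55102114 109.04170252   2.73081061
  40.86489133  65.51892707]
```

View pics/z6.png

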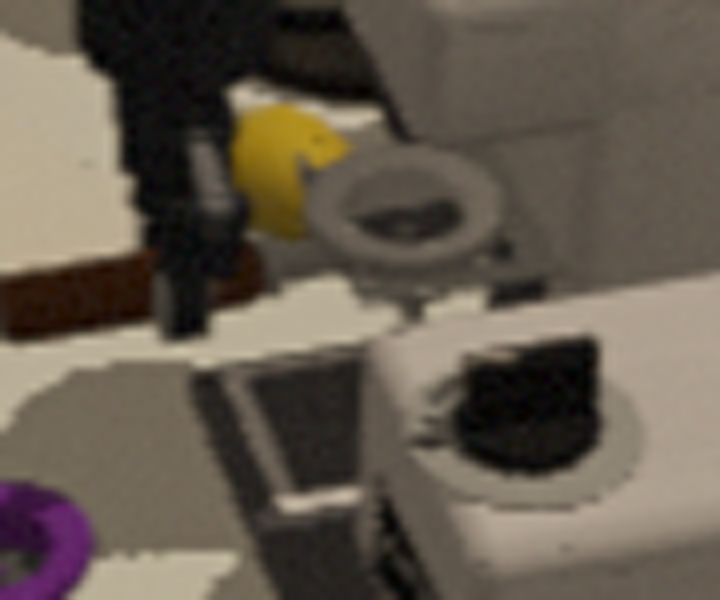

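The rim at (405,204) sits over the fork with both tips outside it. The wrist reads about 14 N up and −7 N along x. I'll ease back 2 mm to relieve the x push and press slightly lower.

In the tool's units: 0.0025 m / 0.25 = 0.01, 0.002 m / 0.25 = 0.008.

Call:
send_rows([
  {"jaw": 1,"slide": [0.004,0,0],"turn": [0,0,0]},
  {"jaw": 1,"slide": [0.008,0,0],"turn": [0,0,0]},
  {"jaw": 1,"slide": [0.01,0,0],"turn": [0,0,0]},
  {"jaw": 1,"slide": [0.01,0,0],"turn": [0,0,0]},
  {"jaw": 1,"slide": [0.01,0,0],"turn": [0,0,0]},
])

```text
time_s: 8.52
position: [0.5064, 0.1889, 0.1066]
tcp_rot: [179.9, 0.3, -178.7]
wrist_force: [4.2, -1.5, 6.0]
width: 0.0224
grip_force: 90.6
```

```bash
python3 - <<'E'
from h import *
np.set_printoptions(precision=4,suppress=True)
s=get_state();print(s['position'],s['tcp_rot'],s['wrist_force'],s['wrist_torque'])
S=pickle.load(open('s5.pkl','rb'));f=lambda x,y:(265+x/8-.44,150+y/8-.44)
print(onz(S,f(405,204),.1295),onz(S,f(405,204),.137))
p=proj(S,[[.569,.146,.133],[.569,.2295,.133],[.6,.1905,.129],[.6,.1905,.137]]);print(((p-[265,150]+.44)*8).round())
E
```

```text
[0.5064 0.1889 0.1066] [ 179.9308    0.2997 -178.7152] [ 4.215  -1.4677  5.9571] [-0.3244 -1.1457 -0.0109]
[0.603  0.1977 0.1295] [0.5998 0.1879 0.137 ]
[[358. 287.]
 [301. 162.]
 [403. 217.]
 [404. 200.]]
```

Resting height agrees with the seat and the ±x forces look like plain friction, so I'll release and then lift off.

In the tool's units: -0.001 m / 0.25 = -0.004.

Call:
send_rows([
  {"jaw": 0.6,"slide": [-0.004,0,-0.004],"turn": [0,0,0]},
  {"jaw": 0.3,"slide": [-0.004,0,-0.004],"turn": [0,0,0]},
  {"jaw": 0,"slide": [-0.004,0,-0.004],"turn": [0,0,0]},
  {"jaw": -0.5,"slide": [-0.004,0,-0.004],"turn": [0,0,0]},
  {"jaw": -1,"slide": [-0.004,0,-0.004],"turn": [0,0,0]},
])

```text
time_s: 8.93
position: [0.5045, 0.1888, 0.1059]
tcp_rot: [-180.0, -0.1, -178.7]
wrist_force: [0.2, -0.3, -0.5]
width: 0.0655
grip_force: 0.0
```

Call:
send_rows([
  {"jaw": -1,"slide": [0,0,0],"turn": [0,0,0]},
  {"jaw": -1,"slide": [0,0,-0.04],"turn": [0,0,0]},
  {"jaw": -1,"slide": [0,0,-0.12],"turn": [0,0,0]},
  {"jaw": -1,"slide": [0.08,0,-0.24],"turn": [0,0,0]},
  {"jaw": -1,"slide": [0.2,0,-0.36],"turn": [0,0,0]},
])

```text
time_s: 9.35
position: [0.4567, 0.1874, 0.1967]
tcp_rot: [-180.0, 0.0, -178.8]
wrist_force: [-0.5, 0.9, 1.0]
width: 0.0857
grip_force: 0.0
```

In the tool's units: -0.13 m / 0.25 = -0.52, -0.1 m / 0.25 = -0.4.

Call:
send_rows([
  {"jaw": -1,"slide": [0.06,-0.04,-0.08],"turn": [0,0,0]},
  {"jaw": -1,"slide": [0.12,-0.12,-0.16],"turn": [0,0,0]},
  {"jaw": -1,"slide": [0.16,-0.24,-0.24],"turn": [0,0,0]},
  {"jaw": -1,"slide": [0.18,-0.4,-0.32],"turn": [0,0,0]},
  {"jaw": -1,"slide": [0.18,-0.52,-0.36],"turn": [0,0,0]},
])

```text
time_s: 9.77
position: [0.4125, 0.0553, 0.2885]
tcp_rot: [180.0, 0.1, -178.6]
wrist_force: [1.7, -0.8, -0.5]
width: 0.0852
grip_force: 0.0
```

```bash
python3 - <<'E'
from h import *
s=get_state();print(s['position'],s['tcp_rot'],s['joint_pos'])
c=shot('wrist');t=shot('top');S=shot('side');pickle.dump([c,t,S],open('d6.pkl','wb'))
a=cv2.resize(S['img'][150:225,265:355,::-1],None,fx=4.4,fy=4.4,interpolation=2)
w=cv2.resize(cv2.convertScaleAbs(c['img'][...,::-1],alpha=1.4),(400,300))
b=cv2.resize(c['img'][200:400,280:480,::-1],None,fx=1.95,fy=1.95,interpolation=2)
o=np.zeros((600,800,3),np.uint8);o[:330,:396]=a;o[300:,400:]=w;o[:300,405:795]=b[:300];cv2.imwrite('pics/m6.png',o)
E
```

```text
[0.4125339  0.05530518 0.28846003] [ 1.79969927e+02  1.49606794e-01 -1.78602080e+02] [-1.07520940e+01  7.71649282e+00 -2.86252517e-01  1.10387978e+02
  3.84116615e-02  6.17430995e+01  8.03441158e+01]
```

View pics/m6.png

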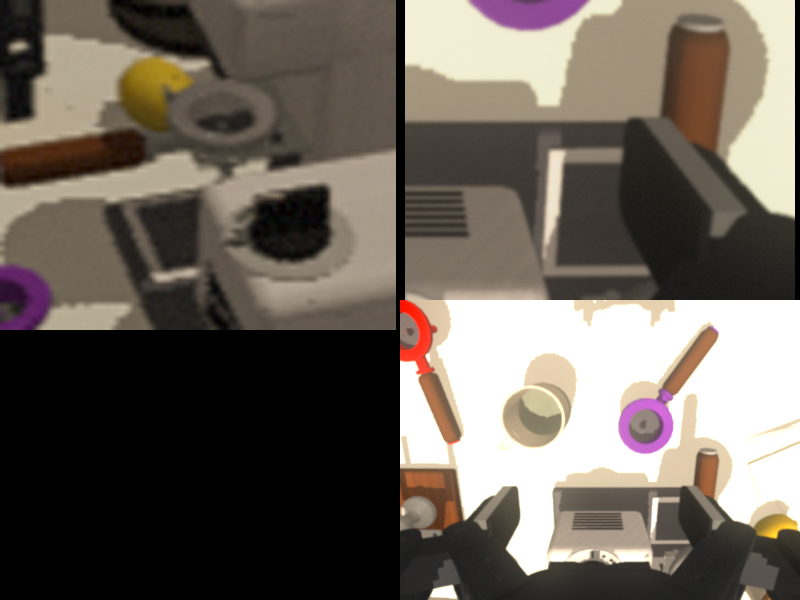

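The side panel shows the rim at (221,112) and the handle from (5,165) to (140,148), unchanged after release. I'll check that it is level and measure the dial.

```bash
python3 - <<'E'
from h import *
np.set_printoptions(precision=4,suppress=True)
c,t,S=pickle.load(open('d6.pkl','rb'));S0=pickle.load(open('d0.pkl','rb'))['side'];fix(S0)
def axis(S,box,o,yaw):
    x0,y0,x1,y1=box;h=cv2.cvtColor(S['img'],cv2.COLOR_RGB2HSV)[y0:y1,x0:x1]
    m=((h[...,0]<14)&(h[...,1]>110)&(h[...,2]>25)).astype(np.uint8)
    n,l,st,ce=cv2.connectedComponentsWithStats(m);k=1+np.argmax(st[1:,4]);m=l==k
    nv=np.array([-np.sin(yaw),np.cos(yaw),0]);L=[]
    for u in range(m.shape[1]):
        r=np.nonzero(m[:,u])[0]
        if len(r)>4:
            d=ray(S,(u+x0,(r.min()+r.max())/2+y0));L.append(S['xyz']+d*((o-S['xyz'])@nv)/(d@nv))
    L=np.array(L)[2:-2];k=np.polyfit(L[:,0],L[:,2],1);return st[1:,4].max(),np.degrees(np.arctan(k[0])),L[0],L[-1],'z at grip',np.polyval(k,o[0]-.095)
print('stand ',axis(S0,(285,268,340,295),np.array([.5745,-.245,.17]),np.radians(2.8)))
print('fork  ',axis(S,(240,175,300,200),np.array([.603,.1905,.125]),np.radians(1.2)))
E
```

```text
stand  (np.int32(410), np.float64(0.8620323536942067), array([ 0.4195, -0.2526,  0.1581]), array([ 0.5113, -0.2481,  0.1606]), 'z at grip', np.float64(0.1607820145091748))
fork   (np.int32(228), np.float64(-0.28729291583569877), array([0.449 , 0.1873, 0.1155]), array([0.5323, 0.189 , 0.117 ]), 'z at grip', np.float64(0.11680684961074483))
```

The portafilter rests level in the fork, with its handle axis within about 1 mm of where it should be. Next I move over the dial at roughly (0.602, 0.053).

In the tool's units: -0.189 m / 0.25 = -0.756, -0.007 m / 0.25 = -0.028.

Call:
send_rows([
  {"jaw": 0,"slide": [-0.16,-0.008,0.04],"turn": [0,0,0]},
  {"jaw": 0,"slide": [-0.32,-0.016,0.08],"turn": [0,0,0]},
  {"jaw": 0,"slide": [-0.48,-0.024,0.12],"turn": [0,0,0]},
  {"jaw": 0,"slide": [-0.62,-0.028,0.168],"turn": [0,0,0]},
  {"jaw": 0,"slide": [-0.756,-0.028,0.208],"turn": [0,0,0]},
])

```text
time_s: 10.33
position: [0.6042, 0.0553, 0.2323]
tcp_rot: [180.0, -0.1, -178.6]
wrist_force: [0.3, -0.4, -0.1]
width: 0.0429
grip_force: 0.0
```

In the tool's units: 0.04 m / 0.25 = 0.16, 0.035 m / 0.25 = 0.14.

Call:
send_rows([
  {"jaw": 0,"slide": [0,0,0.04],"turn": [0,0,0]},
  {"jaw": 0,"slide": [0,0,0.1],"turn": [0,0,0]},
  {"jaw": 0,"slide": [0,0,0.14],"turn": [0,0,0]},
  {"jaw": 0,"slide": [0,0,0.16],"turn": [0,0,0]},
  {"jaw": 0,"slide": [0,0,0.16],"turn": [0,0,0]},
])

```text
time_s: 10.75
position: [0.6015, 0.0547, 0.1926]
tcp_rot: [180.0, -0.2, -178.6]
wrist_force: [-0.4, 0.1, -0.0]
width: 0.0428
grip_force: 0.0
```

```bash
python3 - <<'E'
from h import *
s=get_state();print(s['position'],s['tcp_rot'],s['width'],s['wrist_force'])
t=shot('top');S=shot('side');c=shot('wrist');pickle.dump([c,t,S],open('d7.pkl','wb'))
a=cv2.resize(S['img'][150:225,285:375,::-1],None,fx=4.4,fy=4.4,interpolation=2)
b=cv2.resize(t['img'][140:220,235:335,::-1],None,fx=4,fy=4,interpolation=2)
w=cv2.resize(c['img'][...,::-1],(360,270))
o=np.zeros((600,800,3),np.uint8);o[:330,:396]=a;o[:320,400:]=b;o[330:,:360]=w;cv2.imwrite('pics/m7.png',o)
E
```

```text
[0.60147475 0.05469323 0.19256775] [ 1.79988686e+02 -1.53495536e-01 -1.78631074e+02] 0.04276346078024661 [-0.3848551   0.13260423 -0.01449219]
```

View pics/m7.png

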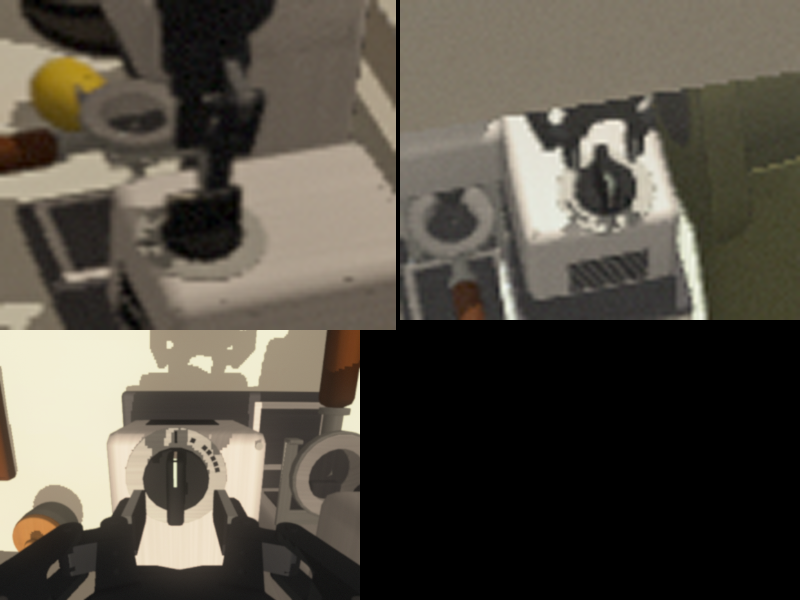

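The wrist panel shows the dial disc centred near (176,480) with its bar from (176,452) to (176,522). The near fork tip at (290,445) stands in front of the seated rim. I'll compute the dial centre.

```bash
python3 - <<'E'
from h import *
np.set_printoptions(precision=4,suppress=True)
c,t,S=pickle.load(open('d7.pkl','rb'));g=cv2.cvtColor(c['img'],cv2.COLOR_RGB2GRAY)
m=(g<75).astype(np.uint8);m[:170]=0;m[310:]=0;m[:,:205]=0;m[:,340:]=0
n,l,st,ce=cv2.connectedComponentsWithStats(m);i=l[225,250] or l[235,262];print(i,st[i])
ys,xs=np.nonzero(l==i);pts=[]
for v in range(200,255,3):
    r=xs[ys==v]
    if len(r):pts+= [(r.min()-.5,v),(r.max()+.5,v)]
W=np.array([onz(c,p,.138)[:2] for p in pts])
A=np.c_[2*W,np.ones(len(W))];q=np.linalg.lstsq(A,(W**2).sum(1),rcond=None)[0];print('disc c',q[:2],'r',np.sqrt(q[2]+q[:2]@q[:2]))
f=lambda x,y:(x*1.5556,(y-330)*1.5556)
a,b=onz(c,f(176,454),.166),onz(c,f(176.3,520),.166);print('bar ends',a,b)
print('rim L',onz(c,f(293,478),.129),'near tip L/R',onz(c,f(284,441),.121),onz(c,f(299,441),.121),'rim front',onz(c,f(338,434),.133))
E
```

```text
4 [ 205  183  119  127 8771]
disc c [0.6053 0.0521] r 0.027391267734191337
bar ends [0.5753 0.0524 0.166 ] [0.626  0.0536 0.166 ]
rim L [0.6036 0.1554 0.129 ] near tip L/R [0.5723 0.1464 0.121 ] [0.5719 0.1598 0.121 ] rim front [0.5631 0.1858 0.133 ]
```

In the tool's units: 0.04 m / 0.25 = 0.16, -0.002 m / 0.25 = -0.008.

Call:
send_rows([
  {"jaw": 0,"slide": [-0.008,-0.008,0.032],"turn": [0,0,0]},
  {"jaw": 0,"slide": [-0.008,-0.008,0.08],"turn": [0,0,0]},
  {"jaw": 0,"slide": [-0.008,-0.008,0.128],"turn": [0,0,0]},
  {"jaw": 0,"slide": [-0.008,-0.008,0.16],"turn": [0,0,0]},
  {"jaw": 0,"slide": [-0.008,-0.008,0.16],"turn": [0,0,0]},
])

```text
time_s: 11.32
position: [0.6039, 0.0518, 0.1522]
tcp_rot: [-180.0, -0.1, -178.7]
wrist_force: [-0.1, -0.1, 0.4]
width: 0.0427
grip_force: 0.0
```

Call:
send_rows([
  {"jaw": 1,"slide": [0,0,0],"turn": [0,0,0]},
  {"jaw": 1,"slide": [0,0,0],"turn": [0,0,0]},
  {"jaw": 1,"slide": [0,0,0],"turn": [0,0,0]},
  {"jaw": 1,"slide": [0,0,0],"turn": [0,0,0]},
  {"jaw": 1,"slide": [0,0,0],"turn": [0,0,0]},
], grip_force=60)

```text
time_s: 11.73
position: [0.6052, 0.0515, 0.1547]
tcp_rot: [-180.0, 0.1, -178.7]
wrist_force: [-1.1, -2.2, 5.0]
width: 0.0116
grip_force: 61.2
```

```bash
python3 -c "
from h import *
s=get_state();print(s['position'],s['tcp_rot'],s['width'],s['wrist_force'],s['wrist_torque'],s['grip_force'],s['joint_pos'])"
```

```text
[0.60522064 0.0515382  0.15467667] [-1.79980236e+02  9.02729870e-02 -1.78713315e+02] 0.01156215035139457 [-1.13405335 -2.23716611  4.97986154] [-0.3291631   0.19303808 -0.00718578] 61.20288848876953 [-7.52832688 31.69420633  0.53842407 95.87344118 -0.32097041 52.34609554
 84.41213986]
```

In the tool's units: -0.001 m / 0.25 = -0.004, 24 degrees / 90 = 0.2667.

Call:
send_rows([
  {"jaw": 1,"slide": [0,0,-0.004],"turn": [0,0,0.0444]},
  {"jaw": 1,"slide": [0,0,-0.004],"turn": [0,0,0.1]},
  {"jaw": 1,"slide": [0,0,-0.004],"turn": [0,0,0.1556]},
  {"jaw": 1,"slide": [0,0,-0.004],"turn": [0,0,0.2111]},
  {"jaw": 1,"slide": [0,0,-0.004],"turn": [0,0,0.2667]},
])

```text
time_s: 12.15
position: [0.6052, 0.0516, 0.1548]
tcp_rot: [180.0, 0.1, 157.0]
wrist_force: [1.3, -1.7, -2.0]
width: 0.012
grip_force: 60.3
```

In the tool's units: 24 degrees / 90 = 0.2667.

Call:
send_rows([
  {"jaw": 1,"slide": [0,0,0],"turn": [0,0,0.0556]},
  {"jaw": 1,"slide": [0,0,0],"turn": [0,0,0.1111]},
  {"jaw": 1,"slide": [0,0,0],"turn": [0,0,0.1667]},
  {"jaw": 1,"slide": [0,0,0],"turn": [0,0,0.2222]},
  {"jaw": 1,"slide": [0,0,0],"turn": [0,0,0.2667]},
])

```text
time_s: 12.57
position: [0.6052, 0.0515, 0.1547]
tcp_rot: [180.0, 0.1, 133.0]
wrist_force: [2.0, -1.9, -1.5]
width: 0.0118
grip_force: 60.3
```

```bash
python3 -c "
from h import *
s=get_state();print(s['position'],s['tcp_rot'],s['width'],s['wrist_force'],s['wrist_torque'],s['grip_force'],s['joint_pos'])"
```

```text
[0.60521936 0.0515026  0.15473917] [1.79980463e+02 7.00128585e-02 1.33039737e+02] 0.011772202023252062 [ 1.99135966 -1.92466091 -1.53471175] [-0.37137528 -0.4475893  -0.06484556] 60.34773588180542 [-16.01546899  32.45486291  14.2107394   95.96031114  -9.47874195
  52.70628518  44.85483527]
```

In the tool's units: 21 degrees / 90 = 0.2333.

Call:
send_rows([
  {"jaw": 1,"slide": [0,0,0],"turn": [0,0,0.0444]},
  {"jaw": 1,"slide": [0,0,0],"turn": [0,0,0.1]},
  {"jaw": 1,"slide": [0,0,0],"turn": [0,0,0.1556]},
  {"jaw": 1,"slide": [0,0,0],"turn": [0,0,0.2]},
  {"jaw": 1,"slide": [0,0,0],"turn": [0,0,0.2333]},
], grip_force=90)

```text
time_s: 12.98
position: [0.6052, 0.0515, 0.1548]
tcp_rot: [180.0, 0.1, 112.1]
wrist_force: [1.5, -2.4, -1.1]
width: 0.0113
grip_force: 91.5
```

Call:
send_rows([
  {"jaw": 1,"slide": [0,0,0],"turn": [0,0,0]},
  {"jaw": 1,"slide": [0,0,0],"turn": [0,0,0]},
  {"jaw": 1,"slide": [0,0,0],"turn": [0,0,0]},
  {"jaw": 1,"slide": [0,0,0],"turn": [0,0,0]},
  {"jaw": 1,"slide": [0,0,0],"turn": [0,0,0]},
])

```text
time_s: 13.4
position: [0.6052, 0.0514, 0.1548]
tcp_rot: [180.0, 0.0, 112.3]
wrist_force: [3.5, -3.4, -2.2]
width: 0.0113
grip_force: 91.4
```

```bash
python3 - <<'E'
from h import *
s=get_state();print(s['position'],s['tcp_rot'],s['width'],s['wrist_force'],s['wrist_torque'],s['grip_force'])
t=shot('top');S=shot('side');c=shot('wrist');pickle.dump([c,t,S],open('d8.pkl','wb'))
a=cv2.resize(S['img'][130:230,230:380,::-1],(450,300),interpolation=2)
w=cv2.resize(cv2.convertScaleAbs(c['img'][100:400,120:440,::-1],alpha=1.3),(320,300))
b=cv2.resize(S['img'][130:330,215:415,::-1],(290,290),interpolation=2)
o=np.zeros((600,800,3),np.uint8);o[:300,:450]=a;o[:300,460:780]=w;o[305:595,:290]=b;cv2.imwrite('pics/m8.png',o)
E
```

```text
[0.60521842 0.05143792 0.15484791] [1.79954180e+02 4.78990146e-02 1.12340250e+02] 0.011313916181890756 [ 3.4815659  -3.40255832 -2.17332809] [-0.73543197 -0.80562637  0.16817241] 91.4162528514862
```

View pics/m8.png

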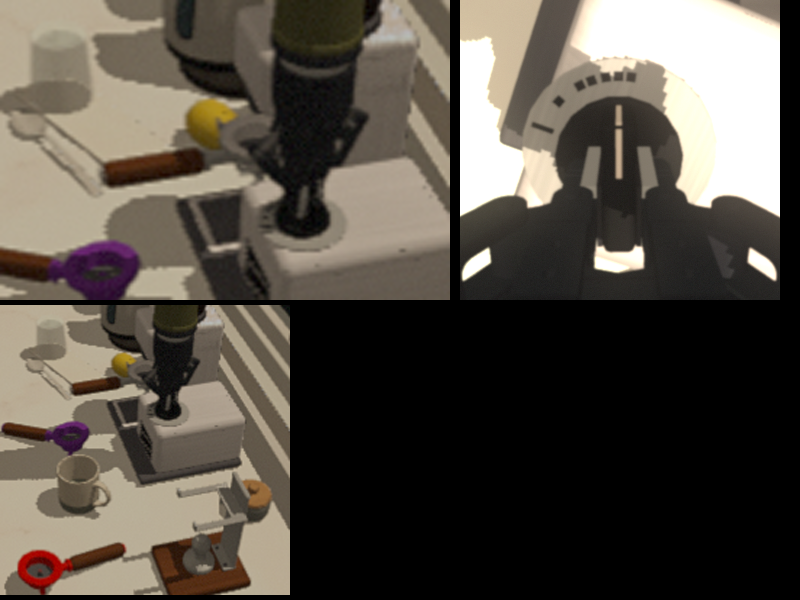

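The pointer at (618,140) sits on the middle of the three marks near (618,77). The spring torque is held, the portafilter still hangs in the fork, and the mug and glass are untouched. I'm handing in.

```bash
python3 -c "
from workcell import job_done
print(job_done())"
```

```text
the job is handed in; nothing more can be done
None
```

The job is handed in: the portafilter hangs level in the grinder's fork and was let go before the dial was turned, the gripper is holding the dial at the third position (about 1.20 rad), and the mug and water glass were not touched.

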